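# Find the high spot in a dryer pulley's groove

### The arm

A 6-joint arm with a two-finger parallel gripper is mounted at the origin on the work surface. World frame = base frame: x ahead of the robot, y to its left, z up, the work surface at z = 0. Lengths are in m, angles in rad, forces in N, time in s.
With the tool pointing down it reaches from about 0.35 to 0.925 m from the base axis. Payload 6.4 kg.
Tool frame: the origin (TCP) lies midway between the tips of the shut fingers; the grasp point (between the pads) lies 19 mm behind it; z points along the fingers, y is the line along which they close (so a half turn about z gives the same grasp; the last joint's range is limited). The gripper opens to 94 mm and grips with 3 to 60 N. Pads are 16 mm wide; open, the fingers measure 119 mm over their backs; the gripper's body (75 mm by 177 mm) begins 78 mm behind the grasp point.
Start: joints at [1.139, 0.245, 1.558, -0, 1.339, -0.174], TCP at [0.166, 0.629, 0.205] pointing down, gripper open.
Joint ranges: [-3.13, 3.13], [-1.02, 2.26], [0.13, 2.54], [-0.95, 4.09], [0.21, 2.88], [-2.74, 2.74]. Speed limits (rad/s): [2.57, 2.57, 3.14, 3.14, 3.14, 3.14].

### API

Orientations are given as [roll, pitch, yaw] about the fixed x, y, z axes, in that order (R = Rz(yaw) Ry(pitch) Rx(roll)).
In Python, from plant import r gives the robot as it stands.
- The arm moves only by the shell command python3 -m inch 'ROWS' [FORCE]. ROWS is JSON, a list of rows, each a list of 7 numbers: the opening in per cent of the stroke, from 0 (shut) to 100 (fully open), then the shift along the world's x, y, z in units of 30 mm (1.0 is 30 mm), then the turn, a rotation vector about the world's x, y, z in units of 6 degrees (1.0 is 6 degrees). A call has 1 to 5 rows; each row is the pose to reach, as a shift and turn from the pose commanded when the call began; what a row does not reach only later rows make up. A row lasts 1/12 s, in which the tool goes at most 41.7 mm and 7.16 degrees, less where a joint would pass 70% of its speed; a pose out of reach is approached as far as the arm can. A call with a gripper value outside its range is refused whole. The fingers move at their own pace and stop on an object; FORCE is the grip in N (left out, the last holds). Time passes only in rows, so rows that repeat a pose let the fingers close. It gives the time, the measured TCP pose, the force, the opening and the grip force at its end, in the units of the state.
- r.sense(): the state, without advancing time (a new reading comes with each control period).
- r.get_image(name): name is "side" or "top"; returns a dict with "image" (400x640x3 uint8, blue, green, red), "vfov" (degrees; the focal length in pixels is half the picture's height over the tangent of half this angle, whatever the lens; pixels are square), "cx", "cy" (the principal point, pixels), "R" (3x3) and "t" (3): a world point X has camera coordinates R X + t. Camera axes: x right, y down, z forward; pixel columns grow to the right and rows downward; lengths in m; the calibration is good to about 2 mm. A picture is of the moment at which its call begins. There is no depth.
- r.finish_job(): hands the job in; it is judged then, once.
The state is a dict: "time_s": time; "joint_positions": joint angles; "qvel": joint speeds; "tau": joint torques, N m; "tcp_pos": TCP position; "eef_rot": TCP orientation; "wrist_force": force on the tool from outside, world axes, zero at the start; "ft_torque": the same for the moment, N m; "width": opening from 0.0 (shut) to 1.0 (fully open); "gripper_force": force on a finger pad.
Only numpy, scipy, OpenCV 4.12 (cv2) and the standard library are available. Lean on these libraries where they do the work, as an engineer would, in place of code of your own. Each camera call takes 0.05 s, during which the arm holds its last target. There are 200 camera calls.

### The job

The dryer's belt pulley is mounted on the bench centres. Slide the dial gauge fully home against its stop so that its plunger rides in the pulley's groove, then turn the pulley by its red crank pin, watching the needle, and leave it at rest with the groove's one high spot right under the plunger, where the needle reads highest. Work gently with a light grip, do not disturb the bush and collar on the base plate or the spare pulley beside it, and let go of everything.

Things in the scene. Friction and masses are not known exactly. Their poses are not given: they have to be found in the camera images.
- centres: Bench centres, fixed: blue plate 240 (x) by 340 (y -125 to +215) by 15 mm, tail post 26 wide, 112 high at x=-78, head post 34 wide, 115 high at x=+78 mm. Origin: plate's underside, on the posts' line. x along the axle, away from the robot, z up; axle 100 mm above the worktop. Pulley (flanges 88 across, groove 16 wide) at x=+30; gauge on its +y side. Spares on the plate are 22 mm high.
- axis_point (a point): The point on the axle's centre line that the crank pin's grip point circles round: at x = -62 mm in the frame of the centres, y = 0, 100 mm up.
- crank_pin (a point): Mid-grip point on the red crank pin, a round bar 12 mm across, 46 mm long, parallel to the axle, 55 mm from the axle's centre line; the dark crank arm is 24 mm from this point, away from the robot. Free above and at both sides: grip it from above, fingers closing across it (along the centres' y).
- spindle (a joint): Angle of pulley, axle and crank together, rad: 0 = crank straight up, positive = leaning to the centres' +y (gauge side): pin at y = 55 sin, z = 100 + 55 cos mm. Swings -1.5 to +1.5 between stops; starts leaning well over to -y. Friction of 0.1 N m (2 N at the pin) keeps it where it is left. Over 50 N on it (squeeze plus push) harms it: grip with 5 to 15 N.
- gauge_tab (a point): Grip point on the yellow upright tab on top of the grey gauge: tab 12 mm thick along the centres' y, 30 mm wide along x, standing 45 mm above the gauge's flat top (tab's top 160 mm above the worktop); this point is 18 mm below the tab's top, mid-thickness. Grip it from above, fingers closing along the centres' y.
- gauge (a joint): Travel of the gauge carriage along the centres' -y (towards the pulley), m: 0 = drawn back, 0.050 = fully home against a firm stop. Sliding friction about 6 N, plus up to 3 N from the plunger's spring near the end; it stays where it is left. Over 50 N on it (both fingers' squeeze plus push) harms it: grip with 5 to 15 N, push up to 20 N.
- needle (a joint): Red needle on the white dial, rad: 0 = plunger fully out, +0.15 per mm pushed in (16 mm sprung travel); clockwise facing the dial. With the gauge home it reads 0.4 to 1.1 on the plain groove floor and rises over 0.6 to one narrow peak of 1.73 (back on the floor within 0.5 rad of turn either side) at the high spot, met at a crank angle between -0.5 and +1.2, hidden and different each time.
- bush: Brass bush 28 mm across, 16 mm high, lying on the base plate; bystander. Origin: centre of its underside.
- collar: Stepped steel collar 26 mm across, 22 mm high, on the base plate; bystander. Origin: centre of its underside.
- spare_pulley: Spare aluminium pulley lying flat, 80 mm across, 34 mm high; bystander. Origin: centre of its underside.

How it is judged:
By the outcome, as a careful person would: the job done as asked, in the order asked, and still so for the second after the job is handed in, with the robot touching nothing.
It also fails if it takes over 72 s, if anything falls off the work surface, if the arm or the gripper's body presses on something with over 40 N, if the wrist force passes 120 N, or if a joint passes its speed limit or range.

## Working session

There is one attempt and no reset: what is moved stays moved. The work goes in short steps, Python scripts to look and compute and a shell command to move; the robot and the scene stay as the last step left them, time stands still between calls to the robot, and variables do not carry over. Pictures are saved under pics/ and viewed, at most 10 in all, crops included, and the job is handed in when it is done.

```bash
mkdir -p pics; ls; python3 - <<'E'
from plant import r
import cv2
for n in("side","top"):
    d=r.get_image(n); cv2.imwrite(f"pics/{n}0.png",d["image"]); print(n,d["vfov"],d["cx"],d["cy"],d["R"],d["t"])
s=r.sense(); print(s["tcp_pos"],s["eef_rot"],s["width"],s["time_s"])
E
```

```text
pics
side 48.368097581087966 322.90878864300095 192.08847248376674 [[ 0.99313857 -0.11690966 -0.00281439]
 [-0.06305055 -0.51503067 -0.85484972]
 [ 0.09849069  0.84916167 -0.51886804]] [-0.53514428  0.16577575  0.85474451]
top 46.020150673895394 315.1417862224212 204.91473624618516 [[-0.0171533  -0.99976677 -0.01312123]
 [-0.98821714  0.01894847 -0.15188103]
 [ 0.15209423  0.01036136 -0.98831169]] [0.11313638 0.55355199 1.2018176 ]
[0.16548266 0.62802454 0.20447207] [-3.13987695e+00 -3.03486435e-04  2.88380388e+00] 1.0008894701294346 0.1
```

View pics/side0.png

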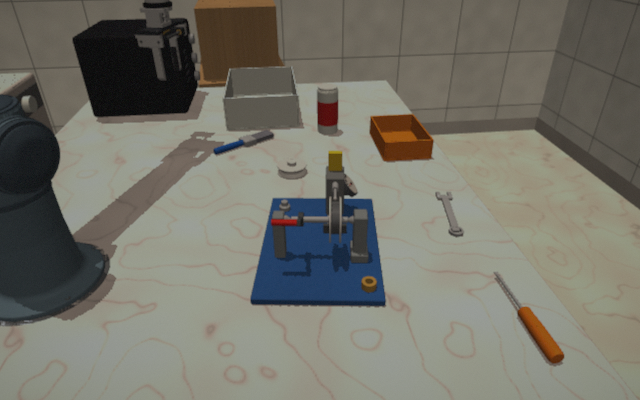

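View pics/top0.png

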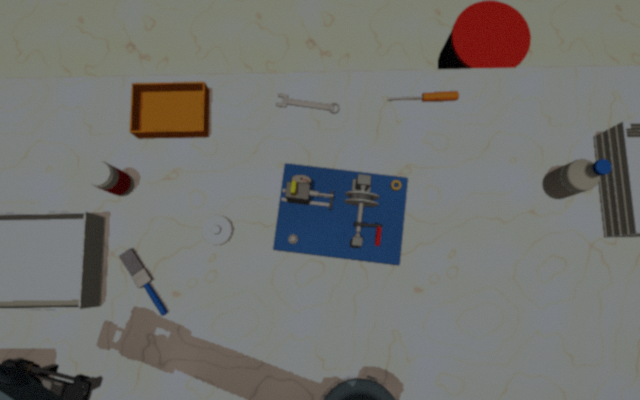

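The side view shows the blue plate around (320,250), the red crank pin at (287,222), the yellow tab at (335,160) and the dial at about (350,187). The top view shows the plate at (340,215), the tab at (294,187), the pin at (379,236), the bush at (396,185), the collar at (292,239) and the spare pulley at (220,230).

```bash
cat > h.py <<'E'
import numpy as np, cv2
from plant import r
def get(n):
    d=r.get_image(n); d["f"]=200/np.tan(np.radians(d["vfov"])/2); d["R"]=np.array(d["R"]); d["t"]=np.array(d["t"]); return d
def ray(d,p):
    v=d["R"].T@np.array([(p[0]-d["cx"])/d["f"],(p[1]-d["cy"])/d["f"],1]); return -d["R"].T@d["t"],v/np.linalg.norm(v)
def plane(d,p,z):
    c,v=ray(d,p); return c+v*(z-c[2])/v[2]
def proj(d,X):
    q=d["R"]@np.array(X)+d["t"]; return q[:2]/q[2]*d["f"]+[d["cx"],d["cy"]]
def tri(a,p,b,q):
    c,u=ray(a,p); e,v=ray(b,q); s=np.linalg.lstsq(np.c_[u,-v],e-c,rcond=None)[0]
    A,B=c+u*s[0],e+v*s[1]; return (A+B)/2,np.linalg.norm(A-B)
def mask(d,c):
    h=cv2.cvtColor(d["image"],cv2.COLOR_BGR2HSV); H,S,V=cv2.split(h)
    return {"red":((H<5)|(H>172))&(S>150)&(V>70),"yel":(H>22)&(H<33)&(S>150)&(V>60),"blue":(H>100)&(H<125)&(S>150)&(V>30)}[c].astype(np.uint8)
def blob(d,c,box):
    m=mask(d,c); k=np.zeros_like(m); x0,y0,x1,y1=box; k[y0:y1,x0:x1]=m[y0:y1,x0:x1]
    n,l,s,ce=cv2.connectedComponentsWithStats(k); i=1+np.argmax(s[1:,4]); return (l==i).astype(np.uint8),s[i],ce[i]
E
python3 - <<'E'
from h import *
np.set_printoptions(precision=4,suppress=True)
S,T=get("side"),get("top")
for d,box in((S,(230,180,400,320)),(T,(250,150,430,280))):
    m,s,c=blob(d,"blue",box)
    h=cv2.convexHull(np.argwhere(m)[:,::-1].astype(np.int32)); a=cv2.approxPolyDP(h,6,True)[:,0]
    q=[plane(d,p,.015)[:2] for p in a]; print(a.tolist(),np.array(q)); q=np.array(q); print(np.linalg.norm(q-np.roll(q,-1,0),axis=1), q.mean(0))
bx={"red":((262,205,305,240),(365,215,395,255)),"yel":((320,140,350,180),(280,170,310,205))}
for c,(b1,b2) in bx.items():
    m1,s1,c1=blob(S,c,b1); m2,s2,c2=blob(T,c,b2)
    print(c,s1,c1,s2,c2,tri(S,c1,T,c2))
    for m,d in((m1,S),(m2,T)): print(cv2.minAreaRect(np.argwhere(m)[:,::-1].astype(np.int32)))
i=np.vstack([cv2.resize(S["image"][140:310,240:400],(640,0) if 0 else (560,595))]); cv2.imwrite("pics/s1.png",i)
cv2.imwrite("pics/t1.png",cv2.resize(T["image"][150:275,260:420],(768,600),interpolation=cv2.INTER_CUBIC))
E
```

```text
[[384, 303], [251, 300], [273, 200], [370, 200]] [[ 0.6279 -0.1555]
 [ 0.3973 -0.1204]
 [ 0.4429  0.206 ]
 [ 0.6731  0.1779]]
[0.2332 0.3296 0.2319 0.3364] [0.5353 0.027 ]
[[405, 179], [397, 263], [275, 248], [286, 165]] [[ 0.6264 -0.1422]
 [ 0.4001 -0.1107]
 [ 0.4456  0.2125]
 [ 0.6721  0.1813]]
[0.2285 0.3263 0.2286 0.3268] [0.536  0.0352]
red [271 219  26   7 142] [283.162  221.7535] [376 227   5  18  70] [377.8571 235.2714] (array([ 0.4635, -0.0491,  0.1279]), np.float64(0.002614235102456768))
((283.5103759765625, 221.76132202148438), (25.1501522064209, 5.473090171813965), 2.4895527362823486)
((377.780517578125, 235.47560119628906), (3.8651037216186523, 17.337753295898438), 6.34019136428833)
yel [329 151  13  19  96] [335.2917 157.9062] [291 181   6  13  65] [293.4154 187.0769] (array([0.5847, 0.1543, 0.1448]), np.float64(0.0003810581380052479))
((335.0, 160.0), (18.0, 12.0), 90.0)
((293.5, 187.0), (12.0, 5.0), 90.0)
```

View pics/s1.png

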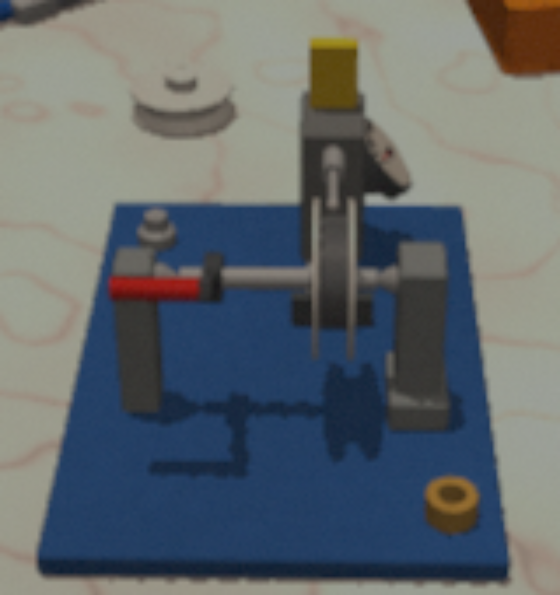

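View pics/t1.png

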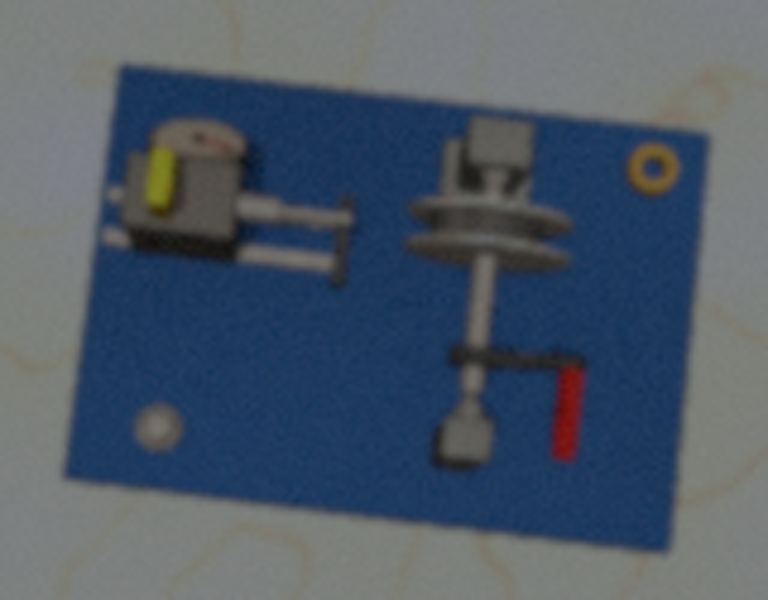

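Both views agree: the tab is at about (0.585, 0.154) and the pin at about (0.4635, -0.049, 0.128), which is 55.9 mm from the axle (given as 55). The crank angle is about -1.05 and the frame yaw about -0.14. I'll refine the tab while starting the approach.

```bash
python3 - <<'E'
from h import *
np.set_printoptions(precision=4,suppress=True)
S,T=get("side"),get("top")
m,s,c=blob(T,"yel",(280,170,310,205)); m2,s2,c2=blob(S,"yel",(320,140,350,180))
print(plane(T,c,.16),plane(T,c,.158),tri(S,(c2[0],s2[1]+1),T,c),s,s2)
E
python3 -m inch '[[100,1,-1,0.3,0,0,0.3],[100,2,-2,0.6,0,0,0.6],[100,3,-3,0.6,0,0,1.1],[100,4,-4,0.6,0,0,1.1],[100,4.6,-5,0.6,0,0,1.1]]' 10
```

```text
[0.582  0.1536 0.16  ] [0.5824 0.1537 0.158 ] (array([0.5828, 0.1536, 0.1593]), np.float64(0.0012916417615446256)) [291 181   6  13  63] [329 151  13   5  42]
time_s: 0.72
tcp_pos: [0.3055, 0.4773, 0.2238]
eef_rot: [3.141, 0.001, 2.999]
wrist_force: [0.7, -0.7, 0.1]
width: 1.002
gripper_force: 0.0
```

```bash
python3 -m inch '[[100,0.9,-1,0,0,0,0],[100,1.7,-2,0,0,0,0],[100,2.6,-3,0,0,0,0],[100,3.4,-4,0,0,0,0],[100,4.3,-5,0,0,0,0]]'
python3 -m inch '[[100,0.9,-1,0,0,0,0],[100,1.7,-2,0,0,0,0],[90,2.6,-3,0,0,0,0],[80,3.4,-4,0,0,0,0],[70,4.3,-5,0,0,0,0]]'
python3 -m inch '[[60,0.5,-0.6,0,0,0,0],[60,0.7,-0.85,-0.4,0,0,0],[60,0.7,-0.85,-0.8,0,0,0],[60,0.7,-0.85,-0.8,0,0,0]]'
```

```text
time_s: 1.13
tcp_pos: [0.4334, 0.3269, 0.2237]
eef_rot: [3.141, 0.0, 2.999]
wrist_force: [0.1, 0.8, -0.9]
width: 1.0
gripper_force: 0.0
time_s: 1.55
tcp_pos: [0.5625, 0.1768, 0.2236]
eef_rot: [3.141, 0.0, 2.999]
wrist_force: [1.2, 0.3, 0.7]
width: 0.823
gripper_force: 0.0
time_s: 1.88
tcp_pos: [0.5801, 0.1534, 0.1952]
eef_rot: [-3.141, -0.007, 2.999]
wrist_force: [-0.7, -0.1, -1.4]
width: 0.604
gripper_force: 0.0
```

```bash
python3 -m inch '[[60,0,0,-0.8,0,0,0],[60,0,0,-1.6,0,0,0],[60,0,0,-2.3,0,0,0],[50,0,0,-2.5,0,0,0],[40,0,0,-2.5,0,0,0]]'
python3 -m inch '[[30,0,0,0,0,0,0],[20,0,0,0,0,0,0],[10,0,0,0,0,0,0],[8,0,0,0,0,0,0],[8,0,0,0,0,0,0]]' 10
```

```text
time_s: 2.3
tcp_pos: [0.58, 0.1544, 0.1219]
eef_rot: [-3.141, -0.005, 3.001]
wrist_force: [-1.2, 0.7, -0.2]
width: 0.493
gripper_force: 0.0
time_s: 2.72
tcp_pos: [0.5835, 0.1538, 0.1257]
eef_rot: [3.139, 0.002, 2.999]
wrist_force: [2.3, 5.7, 0.8]
width: 0.141
gripper_force: 3.1
```

```bash
python3 -m inch '[[5,0,0,0,0,0,0],[5,0,0,0,0,0,0],[5,0,0,0,0,0,0]]' 10
python3 -m inch '[[5,-0.03,-0.2,0,0,0,0],[5,-0.06,-0.4,0,0,0,0],[5,-0.08,-0.6,0,0,0,0],[5,-0.11,-0.8,0,0,0,0]]' 10
```

```text
time_s: 2.97
tcp_pos: [0.5835, 0.154, 0.1256]
eef_rot: [3.14, 0.002, 2.999]
wrist_force: [0.2, 4.0, 3.9]
width: 0.125
gripper_force: 10.0
time_s: 3.3
tcp_pos: [0.5802, 0.1301, 0.1256]
eef_rot: [3.139, 0.002, 2.999]
wrist_force: [0.3, 6.1, 2.8]
width: 0.127
gripper_force: 10.0
```

```bash
python3 -m inch '[[5,-0.03,-0.2,0,0,0,0],[5,-0.06,-0.4,0,0,0,0],[5,-0.08,-0.6,0,0,0,0],[5,-0.09,-0.7,0,0,0,0],[5,-0.09,-0.7,0,0,0,0]]' 10
python3 -m inch '[[5,-0.01,-0.06,0,0,0,0],[5,-0.02,-0.12,0,0,0,0],[5,-0.02,-0.15,0,0,0,0],[5,-0.02,-0.15,0,0,0,0]]' 10
```

```text
time_s: 3.72
tcp_pos: [0.5772, 0.1088, 0.1257]
eef_rot: [3.139, 0.001, 2.999]
wrist_force: [-2.3, 5.2, 4.6]
width: 0.13
gripper_force: 10.0
time_s: 4.05
tcp_pos: [0.5771, 0.1079, 0.1256]
eef_rot: [3.132, 0.002, 2.998]
wrist_force: [2.4, 18.0, 3.0]
width: 0.13
gripper_force: 10.0
```

```bash
python3 -m inch '[[5,0,0.05,0,0,0,0],[5,0.01,0.1,0,0,0,0]]' 10
python3 - <<'E'
from h import *
S,T=get("side"),get("top")
a=cv2.resize(T["image"][160:260,270:400],(780,600),interpolation=cv2.INTER_CUBIC); cv2.imwrite("pics/t2.png",cv2.convertScaleAbs(a,alpha=1.8))
b=cv2.resize(S["image"][130:240,280:400],(654,600),interpolation=cv2.INTER_CUBIC); cv2.imwrite("pics/s2.png",cv2.convertScaleAbs(b,alpha=1.8))
E
```

```text
time_s: 4.22
tcp_pos: [0.5771, 0.108, 0.1256]
eef_rot: [3.139, 0.002, 3.0]
wrist_force: [-0.9, 2.8, 4.4]
width: 0.129
gripper_force: 10.0
```

View pics/s2.png

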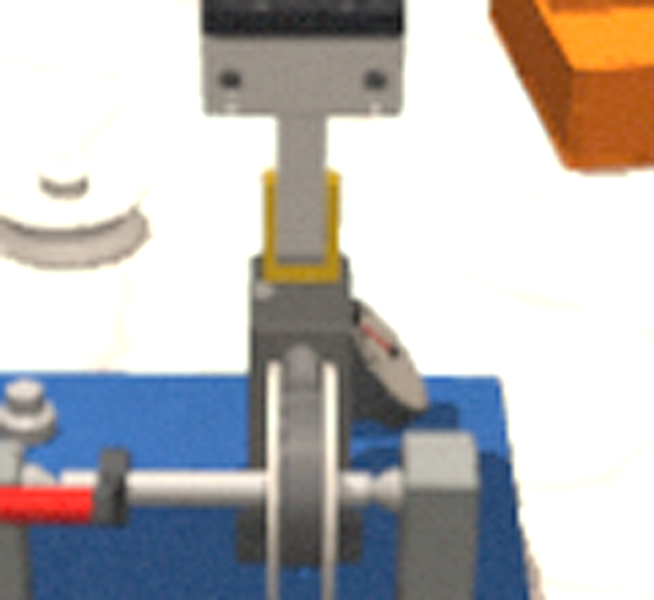

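The side view shows the fingers on the tab (300,230), the plunger in the groove (300,355) and the dial at (390,355). The tab stayed put when I unloaded the push, so the gauge is at its stop. I'm releasing it.

```bash
python3 -m inch '[[15,0,0,0,0,0,0],[20,0,0,0,0,0,0],[30,0,0,0,0,0,0],[30,0,0,0.6,0,0,0],[30,0,0,1.5,0,0,0]]'
python3 -m inch '[[40,0,0,1,0,0,0],[40,-1,-1,1.5,0,0,0],[40,-2,-2.2,1.5,0,0,0],[40,-2.7,-3.4,1.5,0,0,0],[40,-3,-4.2,1.5,0,0,0]]'
python3 - <<'E'
from h import *
np.set_printoptions(precision=4,suppress=True)
s=r.sense(); print(s["tcp_pos"])
S,T=get("side"),get("top")
for b1,b2,c in(((320,140,360,190),(280,170,325,205),"yel"),((262,205,305,240),(365,215,395,255),"red")):
    m,k,p=blob(S,c,b1); m2,k2,p2=blob(T,c,b2); print(c,k,p,k2,p2,tri(S,p,T,p2),plane(T,p2,.16))
a=cv2.resize(T["image"][165:225,290:370],(800,600),interpolation=cv2.INTER_CUBIC); cv2.imwrite("pics/t3.png",cv2.convertScaleAbs(a,alpha=1.8))
E
```

```text
time_s: 4.73
tcp_pos: [0.5737, 0.1058, 0.1661]
eef_rot: [-3.139, -0.008, 2.998]
wrist_force: [0.3, 0.6, -0.0]
width: 0.301
gripper_force: 0.0
time_s: 5.15
tcp_pos: [0.4843, -0.021, 0.2143]
eef_rot: [-3.14, -0.001, 2.999]
wrist_force: [0.4, -0.2, 0.2]
width: 0.4
gripper_force: 0.0
[ 0.4843 -0.021   0.2143]
yel [329 161  13   7  46] [335.1739 163.413 ] [310 184   6  13  57] [312.7719 189.4912] (array([0.5766, 0.1069, 0.1562]), np.float64(0.0015637215533584432)) [0.5751 0.1069 0.16  ]
red [272 219  25   7 143] [283.8252 221.8741] [376 232   5  13  52] [377.8077 238.    ] (array([ 0.4608, -0.0488,  0.1268]), np.float64(0.0051115996977375506)) [ 0.4556 -0.0448  0.16  ]
```

View pics/t3.png

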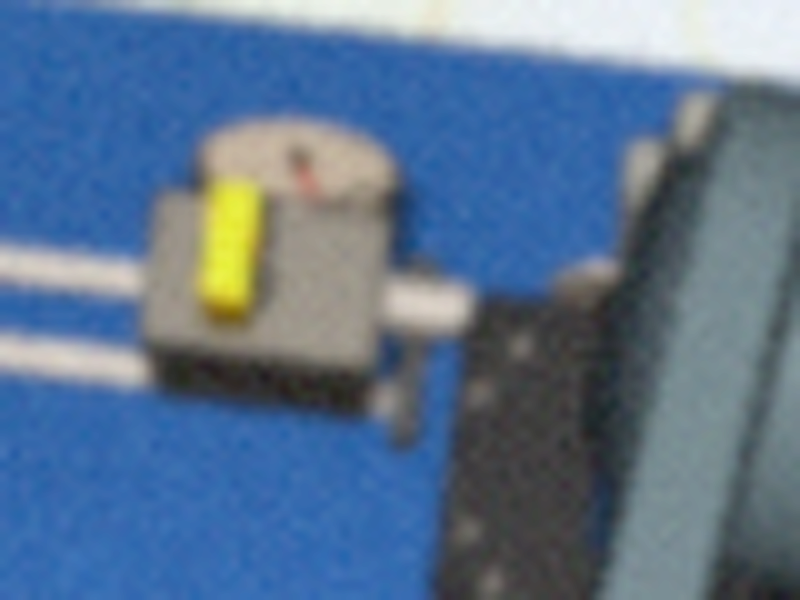

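The top view shows the needle now swung from its initial rightward direction to (300,155)->(315,190). The tab reads (0.5755, 0.107), so it is home and free. Next I grip the pin.

```bash
python3 -m inch '[[40,-0.83,-1,0,0,0,0],[40,-0.83,-1,-0.7,0,0,0],[40,-0.83,-1,-1.4,0,0,0],[40,-0.83,-1,-2,0,0,0],[40,-0.83,-1,-2,0,0,0]]' 10
python3 -m inch '[[40,0,0,-0.5,0,0,0],[40,0,0,-1,0,0,0],[40,0,0,-1.37,0,0,0],[40,0,0,-1.37,0,0,0],[30,0,0,-1.37,0,0,0]]' 10
python3 -m inch '[[20,0,0,0,0,0,0],[8,0,0,0,0,0,0],[5,0,0,0,0,0,0],[5,0,0,0,0,0,0],[5,0,0,0,0,0,0]]' 10
```

```text
time_s: 5.67
tcp_pos: [0.4588, -0.0486, 0.1504]
eef_rot: [3.14, -0.008, 2.999]
wrist_force: [-1.0, 1.3, -0.1]
width: 0.399
gripper_force: 0.0
time_s: 6.08
tcp_pos: [0.4615, -0.0493, 0.1134]
eef_rot: [3.142, -0.001, 2.999]
wrist_force: [0.1, 0.2, 0.2]
width: 0.363
gripper_force: 0.0
time_s: 6.5
tcp_pos: [0.4622, -0.0491, 0.1139]
eef_rot: [3.141, 0.002, 2.999]
wrist_force: [1.9, 3.7, -0.1]
width: 0.123
gripper_force: 10.0
```

```bash
cat >> h.py <<'E'
import sys,json
def theta(p=None):
    p=np.array(r.sense()["tcp_pos"] if p is None else p); d=p[:2]-[.4683,-.0008]; y=.139*d[0]+.99*d[1]; return np.arcsin(y/.055)
def feat(n=2,tag=None):
    out=[]; th=theta()
    for nm,(x0,y0,x1,y1) in (("top",(305,172,335,190)),("side",(338,180,362,212))):
        im=np.mean([get(nm)["image"] for _ in range(n)],0)[y0:y1,x0:x1]
        e=im[...,2]-im[...,:2].mean(2); w=np.clip(e-25,0,None)
        ys,xs=np.mgrid[y0:y1,x0:x1]; W=w.sum()+1e-6
        out+=[round(float(q),2) for q in ((w*xs).sum()/W,(w*ys).sum()/W,W)]
        np.save(f"pics/{nm}_{tag or round(th,3)}.npy",im)
    print("theta",round(float(th),3),"feat",out,"F",np.round(r.sense()["wrist_force"],1)); return th,out
E
python3 - <<'E'
from h import *
feat()
t0=-1.087
for t in list(np.arange(-1.1,1.31,.1)): print(round(t,2),*[round(v/30,2) for v in (.139*55*(np.sin(t)-np.sin(t0)),.99*55*(np.sin(t)-np.sin(t0)),55*(np.cos(t)-np.cos(t0)))])
E
```

```text
theta -1.086 feat [313.12, 186.36, 587.0, 344.19, 186.08, 295.75] F [4.  4.6 0.7]
-1.1 -0.0 -0.01 -0.02
-1.0 0.01 0.08 0.14
-0.9 0.03 0.18 0.29
-0.8 0.04 0.3 0.42
-0.7 0.06 0.44 0.55
-0.6 0.08 0.58 0.66
-0.5 0.1 0.74 0.76
-0.4 0.13 0.9 0.84
-0.3 0.15 1.07 0.9
-0.2 0.17 1.25 0.94
-0.1 0.2 1.43 0.97
0.0 0.23 1.61 0.98
0.1 0.25 1.79 0.97
0.2 0.28 1.97 0.94
0.3 0.3 2.14 0.9
0.4 0.32 2.31 0.84
0.5 0.35 2.48 0.76
0.6 0.37 2.63 0.66
0.7 0.39 2.78 0.55
0.8 0.41 2.91 0.42
0.9 0.43 3.03 0.29
1.0 0.44 3.13 0.14
1.1 0.45 3.22 -0.02
1.2 0.46 3.3 -0.19
1.3 0.47 3.36 -0.36
```

```bash
python3 -m inch '[[5,0.01,0.08,0.14,0,0,0],[5,0.03,0.18,0.29,0,0,0],[5,0.04,0.3,0.42,0,0,0],[5,0.06,0.44,0.55,0,0,0],[5,0.08,0.58,0.66,0,0,0]]' 10
sed -i 's/e=im\[...,2\]-im\[...,:2\].mean(2); w=np.clip(e-25,0,None)/e=im[...,2]-im[...,:2].max(2); w=np.clip(e-(e.max()*.35),0,None)/' h.py
python3 - <<'E'
from h import *
feat()
print(np.round(np.load("pics/top_-1.086.npy")@[0,-1,1]).astype(int)); print(np.round(np.load("pics/side_-1.086.npy")@[0,-1,1]).astype(int))
E
```

```text
time_s: 7.12
tcp_pos: [0.4642, -0.0341, 0.134]
eef_rot: [-3.136, 0.001, 3.0]
wrist_force: [0.8, -7.8, 0.0]
width: 0.122
gripper_force: 10.0
theta -0.657 feat [318.17, 182.51, 120.5, 347.47, 189.11, 240.05] F [-0.7 -4.4  5.4]
[[-27 -29 -26 -27 -29 -26 -29 -31 -26 -28 -26 -27 -26 -26 -27 -30 -28 -26
  -28 -31 -28 -27 -27 -25 -26 -24 -27 -28 -28 -28]
 [-28 -26 -27 -28 -27 -28 -28 -29 -26 -28 -26 -28 -26 -28 -26 -26 -28 -27
  -28 -30 -26 -28 -27 -28 -30 -29 -27 -31 -29 -28]
 [-28 -26 -28 -27 -28 -28 -27 -27 -28 -28 -28 -28 -28 -26 -28 -26 -29 -29
  -26 -26 -28 -28 -25 -28 -28 -28 -27 -30 -29 -30]
 [-25 -28 -28 -27 -29 -30 -28 -28 -28 -28 -26 -25 -26 -24 -24 -26 -24 -27
  -32 -29 -28 -30 -28 -28 -28 -28 -29 -26 -27 -26]
 [-26 -26 -28 -28 -28 -24 -29 -24 -21 -18 -14 -12 -12 -11 -12 -13 -16 -18
  -22 -26 -28 -28 -28 -30 -29 -28 -26 -27 -29 -26]
 [-28 -27 -28 -28 -27 -22 -14 -10  -4  -2   2   3   2   2   1   2   0  -3
   -6 -14 -20 -22 -26 -30 -30 -26 -29 -30 -28 -28]
 [-26 -26 -27 -28 -22 -12  -2   2   4   6   7   8   6   8   7   6   7   6
    4   2  -4  -9 -15 -24 -28 -32 -28 -28 -28 -29]

[... 3908 characters left out ...]
 2   0  -2   2   2   0   0  -1   0   0   0  -1   0  -2   0   0   0
    2   0 -20 -28 -27 -30]
 [  2   4   0   0   2   2  -2  -6  -8  -7  -4  -2   0   1   0   1   0  -4
  -12 -20 -24 -30 -30 -29]
 [  4   5   0  -2   2   1 -12 -21 -23 -20 -20 -14  -7  -2   2  -1  -9 -17
  -26 -30 -30 -31 -30 -30]
 [  4   6   0  -1   2   3 -17 -30 -32 -29 -29 -27 -21 -16 -12 -16 -16 -20
  -20 -20 -20 -20 -20 -22]
 [  5   6   2   0   3   2 -18 -29 -30 -30 -29 -30 -31 -28 -27 -24 -10  -5
   -5  -4  -5  -4  -4  -6]
 [  4   6   2   1   3   1 -18 -30 -29 -28 -30 -28 -28 -30 -31 -16  -2   2
    2   2   2   1   1   2]
 [  4   6   4   3   2   0 -18 -28 -28 -29 -28 -28 -29 -29 -28 -12   2   3
    2   2   2   1   2   3]]
```

Using R minus G, the needle shows clearly in both views, near (320,182) in the top and (347,191) in the side. Now I sweep in 0.1 rad steps, measuring at each.

```bash
sed -i 's/e=im\[...,2\]-im.*$/e=im[...,2]-im[...,1]; w=np.where(e>15,e-10,0)/; s/(338,180,362,212)/(344,184,362,208)/; s/(305,172,335,190)/(307,174,333,189)/' h.py
f(){ python3 -c 'from h import *; feat(1)'; }
f
python3 -m inch '[[5,0.01,0.08,0.05,0,0,0],[5,0.02,0.16,0.1,0,0,0],[5,0.02,0.16,0.1,0,0,0]]' 10|tail -1; f
python3 -m inch '[[5,0.01,0.08,0.04,0,0,0],[5,0.03,0.16,0.08,0,0,0],[5,0.03,0.16,0.08,0,0,0]]' 10|tail -1; f
python3 -m inch '[[5,0.01,0.08,0.03,0,0,0],[5,0.02,0.17,0.06,0,0,0],[5,0.02,0.17,0.06,0,0,0]]' 10|tail -1; f
python3 -m inch '[[5,0.01,0.09,0.02,0,0,0],[5,0.02,0.18,0.04,0,0,0],[5,0.02,0.18,0.04,0,0,0]]' 10|tail -1; f
python3 -m inch '[[5,0.01,0.09,0.02,0,0,0],[5,0.03,0.18,0.03,0,0,0],[5,0.03,0.18,0.03,0,0,0]]' 10|tail -1; f
python3 -m inch '[[5,0.01,0.09,0.01,0,0,0],[5,0.03,0.18,0.01,0,0,0],[5,0.03,0.18,0.01,0,0,0]]' 10|tail -1; f
python3 -m inch '[[5,0.01,0.09,0,0,0,0],[5,0.02,0.18,-0.01,0,0,0],[5,0.02,0.18,-0.01,0,0,0]]' 10|tail -1; f
```

```text
theta -0.641 feat [318.04, 182.74, 95.0, 348.36, 190.05, 326.0] F [-0.9 -5.7  6.6]
gripper_force: 10.0
theta -0.552 feat [317.42, 182.19, 118.0, 348.6, 189.94, 397.0] F [-2.4 -6.9  7.4]
gripper_force: 10.0
theta -0.448 feat [317.11, 181.94, 80.0, 348.79, 190.0, 344.0] F [-2.8 -6.7  9. ]
gripper_force: 10.0
theta -0.336 feat [317.15, 181.77, 102.0, 348.68, 189.73, 379.0] F [-1.6 -5.   7.6]
gripper_force: 10.0
theta -0.223 feat [317.49, 181.97, 95.0, 348.78, 190.05, 318.0] F [-2.2 -2.5  7.6]
gripper_force: 10.0
theta -0.109 feat [317.97, 182.51, 79.0, 348.46, 190.25, 312.0] F [ 0.4 -2.   6.3]
gripper_force: 10.0
theta 0.002 feat [319.6, 182.95, 65.0, 348.43, 191.08, 262.0] F [ 1.9 -0.7  5.1]
gripper_force: 10.0
theta 0.1 feat [320.03, 182.53, 104.0, 348.44, 191.18, 280.0] F [ 3.6 -2.1  3.5]
```

```bash
f(){ python3 -c 'from h import *; feat(1)'; }
python3 -m inch '[[5,0.02,0.18,-0.03,0,0,0],[5,0.05,0.35,-0.07,0,0,0],[5,0.05,0.35,-0.07,0,0,0]]' 10|tail -1; f
python3 -m inch '[[5,0.02,0.17,-0.06,0,0,0],[5,0.05,0.34,-0.14,0,0,0],[5,0.05,0.34,-0.14,0,0,0]]' 10|tail -1; f
python3 -m inch '[[5,0.02,0.15,-0.1,0,0,0],[5,0.04,0.3,-0.21,0,0,0],[5,0.04,0.3,-0.21,0,0,0]]' 10|tail -1; f
python3 -m inch '[[5,0.02,0.13,-0.13,0,0,0],[5,0.04,0.25,-0.26,0,0,0],[5,0.04,0.25,-0.26,0,0,0]]' 10|tail -1; f
```

```text
gripper_force: 10.0
theta 0.305 feat [320.27, 182.62, 88.0, 348.51, 191.32, 305.0] F [4.2 0.7 1.5]
gripper_force: 10.0
theta 0.509 feat [320.3, 182.64, 74.0, 348.86, 191.8, 254.0] F [ 4.1  0.8 -0.6]
gripper_force: 10.0
theta 0.708 feat [320.71, 182.6, 70.0, 349.08, 192.06, 224.0] F [ 3.5 -0.8 -1.8]
gripper_force: 10.0
theta 0.902 feat [320.87, 182.48, 98.0, 348.69, 191.97, 249.0] F [ 2.4 -1.6 -3.1]
```

```bash
f(){ python3 -c 'from h import *; feat(2)'; }
python3 -m inch '[[5,-0.04,-0.25,0.26,0,0,0],[5,-0.08,-0.55,0.47,0,0,0],[5,-0.13,-0.89,0.61,0,0,0],[5,-0.18,-1.24,0.68,0,0,0],[5,-0.2,-1.42,0.69,0,0,0]]' 10|tail -1; f
python3 -m inch '[[5,-0.02,-0.09,-0.01,0,0,0],[5,-0.03,-0.18,-0.01,0,0,0],[5,-0.03,-0.18,-0.01,0,0,0]]' 10|tail -1; f
python3 -m inch '[[5,-0.01,-0.09,-0.01,0,0,0],[5,-0.01,-0.09,-0.01,0,0,0]]' 10|tail -1; f
python3 -m inch '[[5,-0.01,-0.09,-0.02,0,0,0],[5,-0.01,-0.09,-0.02,0,0,0]]' 10|tail -1; f
python3 -m inch '[[5,-0.01,-0.09,-0.02,0,0,0],[5,-0.01,-0.09,-0.02,0,0,0]]' 10|tail -1; f
python3 -m inch '[[5,-0.01,-0.09,-0.03,0,0,0],[5,-0.01,-0.09,-0.03,0,0,0]]' 10|tail -1; f
python3 -m inch '[[5,-0.01,-0.08,-0.03,0,0,0],[5,-0.01,-0.08,-0.03,0,0,0]]' 10|tail -1; f
python3 -m inch '[[5,-0.01,-0.08,-0.04,0,0,0],[5,-0.01,-0.08,-0.04,0,0,0]]' 10|tail -1; f
python3 -m inch '[[5,-0.01,-0.08,-0.05,0,0,0],[5,-0.01,-0.08,-0.05,0,0,0]]' 10|tail -1; f
python3 -m inch '[[5,-0.01,-0.08,-0.05,0,0,0],[5,-0.01,-0.08,-0.05,0,0,0]]' 10|tail -1; f
python3 -m inch '[[5,-0.01,-0.08,-0.06,0,0,0],[5,-0.01,-0.08,-0.06,0,0,0]]' 10|tail -1; f
python3 -m inch '[[5,-0.01,-0.07,-0.06,0,0,0],[5,-0.01,-0.07,-0.06,0,0,0]]' 10|tail -1; f
```

```text
gripper_force: 10.0
theta 0.012 feat [319.56, 182.3, 72.5, 348.0, 190.61, 254.5] F [-2.2  1.7  7.1]
gripper_force: 10.0
theta -0.094 feat [317.93, 182.62, 114.0, 348.36, 190.03, 333.5] F [-0.6  2.9  6. ]
gripper_force: 10.0
theta -0.149 feat [317.59, 182.33, 84.0, 348.49, 189.95, 361.5] F [-0.4  2.7  3.9]
gripper_force: 10.0
theta -0.205 feat [317.55, 181.97, 100.5, 348.65, 189.97, 372.0] F [0.3 1.8 5. ]
gripper_force: 10.0
theta -0.261 feat [317.31, 181.93, 78.0, 348.84, 190.09, 324.0] F [0.6 1.5 0.9]
gripper_force: 10.0
theta -0.313 feat [317.12, 181.76, 97.0, 348.76, 189.93, 358.5] F [ 1.1  1.3 -0.6]
gripper_force: 10.0
theta -0.357 feat [317.19, 181.77, 102.5, 348.66, 189.7, 385.0] F [0.2 1.3 0.3]
gripper_force: 10.0
theta -0.406 feat [317.09, 181.75, 95.5, 348.68, 189.74, 381.5] F [-1.   2.3  0.8]
gripper_force: 10.0
theta -0.457 feat [317.15, 181.88, 80.0, 348.85, 190.1, 331.5] F [-2.1  0.3  0.4]
gripper_force: 10.0
theta -0.505 feat [317.46, 181.98, 107.5, 348.85, 190.1, 329.0] F [-3.3 -0.7  2. ]
gripper_force: 10.0
theta -0.557 feat [317.49, 182.13, 112.0, 348.61, 189.97, 406.0] F [-4.8 -0.3  1.2]
gripper_force: 10.0
theta -0.604 feat [317.84, 182.28, 92.0, 348.38, 189.9, 371.0] F [-5.4 -1.5  2.7]
```

The needle data is symmetric about θ ≈ -0.362. Before settling there, I'll check the absolute reading against the first pictures (needle at 0) to confirm the gauge is really home.

```bash
python3 -m inch '[[5,0.02,0.13,0.07,0,0,0],[5,0.04,0.27,0.14,0,0,0],[5,0.06,0.39,0.2,0,0,0],[5,0.06,0.39,0.2,0,0,0]]' 10|sed -n '2,4p'
python3 - <<'E'
from h import *
import glob
np.set_printoptions(precision=2,suppress=True)
from h import r
feat(3,"peak")
S,T=get("side"),get("top")
def cen(im,x0,y0,ox=0,oy=0):
    e=im[...,2]-im[...,1].astype(float); w=np.where(e>15,e-10,0); ys,xs=np.mgrid[:im.shape[0],:im.shape[1]]; return np.array([(w*xs).sum()/w.sum()+x0,(w*ys).sum()/w.sum()+y0])
yd=np.array([.139,.99,0]); xd=np.array([.99,-.139,0]); O=np.array([.5297,-.0094,0])
loc=lambda P:np.array([xd@(P-O),yd@(P-O),P[2]])*1000
a=cv2.imread("pics/top0.png").astype(float); b=cv2.imread("pics/side0.png").astype(float)
# initial: dial shifted ~ +47mm in y
i0=a[168:187,294:318]; j0=b[165:200,340:362]
print((i0[...,2]-i0[...,1]).astype(int)); print((j0[...,2]-j0[...,1]).astype(int))
P,g=tri(S,cen(j0,340,165),T,cen(i0,294,168)); print("zero",loc(P),g*1000)
for t in ("0.902","0.708","0.305","-1.086","-0.094","-0.357","peak"):
    p=np.load(f"pics/top_{t}.npy"); q=np.load(f"pics/side_{t}.npy")
    o=((307,174),(344,184)) if t!="-1.086" else ((305,172),(338,180))
    if t=="-1.086": q=q[4:28,6:]; o=((305,172),(344,184))
    P,g=tri(S,cen(q,*o[1]),T,cen(p,*o[0])); print(t,loc(P),g*1000)
E
```

```text
tcp_pos: [0.4666, -0.0207, 0.138]
eef_rot: [-3.139, 0.001, 3.0]
wrist_force: [-6.0, -3.4, 5.6]
theta -0.371 feat [317.05, 181.78, 100.0, 348.66, 189.71, 381.33] F [-5.4 -1.9  6.4]
[[-28 -29 -27 -27 -33 -27 -28 -26 -28 -28 -28 -28 -23 -23 -26 -25 -29 -25
  -28 -25 -23 -25 -22 -20]
 [-25 -30 -26 -26 -27 -25 -27 -26 -31 -29 -26 -26 -24 -26 -28 -24 -26 -26
  -26 -27 -27 -27 -26 -25]
 [-28 -29 -29 -28 -27 -26 -26 -29 -26 -24 -26 -25 -28 -29 -25 -27 -28 -30
  -26 -27 -28 -25 -26 -24]
 [-29 -26 -27 -28 -29 -26 -26 -31 -27 -30 -27 -26 -28 -25 -28 -31 -28 -26
  -27 -26 -26 -23 -25 -29]
 [-28 -29 -28 -25 -24 -29 -25 -33 -26 -30 -26 -25 -29 -25 -28 -25 -25 -27
  -29 -30 -25 -24 -25 -26]
 [-27 -26 -24 -25 -23 -23 -23 -23 -27 -24 -27 -26 -31 -24 -24 -27 -30 -25
  -28 -25 -30 -25 -28 -27]
 [-20 -16 -16 -11  -9 -10 -10 -11 -13 -13 -16 -21 -25 -27 -25 -26 -24 -27
  -27 -28 -26 -23 -27 -30]
 [ -6  -1   2   2   4   2   4   0   2   0  -1  -5  -9 -14 -21 -27 -26 -27
  -24 -28 -26 -25 -28 -26]
 [  4   5   6   9   7   6   8   9   6   7   6   5   4  -1  -7 -17 -24 -29
  -27 -27 -27 -27 -29 -24]
 [  8   8  
[... 3941 characters left out ...]
 -4  -6  -4  -6
   -5  -4  -3  -4]
 [  8   6   2  -1  -3  -4  -5  -4  -4  -4  -3  -2  -3  -4  -4  -5  -4  -5
   -4  -4  -5  -4]
 [  7   6   2  -1  -5  -5  -7  -8  -8  -8  -7  -8  -7  -6  -6  -8  -8  -7
   -9  -7  -5  -7]
 [  6   6   1  -6 -17 -26 -28 -31 -31 -29 -32 -28 -29 -28 -30 -29 -29 -28
  -30 -30 -29 -29]]
zero [ 57.32 146.04 111.78] 5.477593519633324
0.902 [ 60.48 105.76  97.32] 0.6274916449848562
0.708 [ 60.79 106.17  96.74] 0.46005682590475583
0.305 [ 59.96 107.22  97.99] 0.29387665587593387
-1.086 [ 60.08 107.52  97.66] 0.2968113023960978
-0.094 [ 59.59 113.18  97.53] 0.1815131456733467
-0.357 [ 60.93 115.26  97.27] 1.1741889326111146
peak [ 60.93 115.62  97.03] 1.1290087914272648
```

```bash
python3 - <<'E'
import numpy as np
from scipy.optimize import curve_fit
D=np.array([[-.641,318.04,182.74],[-.552,317.42,182.19],[-.448,317.11,181.94],[-.336,317.15,181.77],[-.223,317.49,181.97],[-.109,317.97,182.51],[.002,319.6,182.95],[.1,320.03,182.53],[.305,320.27,182.62],[.509,320.3,182.64],[.012,319.56,182.3],[-.094,317.93,182.62],[-.149,317.59,182.33],[-.205,317.55,181.97],[-.261,317.31,181.93],[-.313,317.12,181.76],[-.357,317.19,181.77],[-.406,317.09,181.75],[-.457,317.15,181.88],[-.505,317.46,181.98],[-.557,317.49,182.13],[-.604,317.84,182.28],[-.371,317.05,181.78],[-1.086,320.1,182.6]])
t,u,v=D.T
a=np.arctan2((v-180.5-.125*(u-320))/.42,u-320)-.47
print(np.round(np.c_[t,a][np.argsort(t)],2).tolist())
g=lambda t,c,h,w,m,s:m+s*t+h*np.exp(-((t-c)/w)**2)
q=lambda t,c,h,w,m,s:m+s*t+h*np.where(abs(t-c)<w,.5+.5*np.cos(np.pi*np.clip((t-c)/w,-1,1)),0)
for f,w in((g,.25),(q,.5)):
    p,C=curve_fit(f,t,a,[-.36,.6,w,1.1,-.1]); print(p.round(3),C.diagonal()[0]**.5, (a-f(t,*p)).std())
E
```

```text
[[-1.09, 1.08], [-0.64, 1.42], [-0.6, 1.52], [-0.56, 1.6], [-0.55, 1.59], [-0.5, 1.64], [-0.46, 1.7], [-0.45, 1.69], [-0.41, 1.75], [-0.37, 1.75], [-0.36, 1.73], [-0.34, 1.74], [-0.31, 1.74], [-0.26, 1.67], [-0.22, 1.63], [-0.2, 1.63], [-0.15, 1.54], [-0.11, 1.46], [-0.09, 1.45], [0.0, 1.17], [0.01, 1.2], [0.1, 1.09], [0.3, 1.05], [0.51, 1.04]]
[-0.368  0.711  0.34   1.03  -0.038] 0.006300656578781725 0.027814821599486343
[-0.367  0.689  0.564  1.048 -0.03 ] 0.004509973881417024 0.020282642157780726
```

The fit puts the peak at θ = -0.367, reading 1.74 (1.73 expected when home, so the gauge is home). The crank is at -0.371, so I'm releasing and lifting straight up.

```bash
python3 -m inch '[[14,0,0,0,0,0,0],[18,0,0,0,0,0,0],[25,0,0,0,0,0,0],[35,0,0,0,0,0,0],[35,0,0,0,0,0,0]]'
python3 -m inch '[[35,0,0,0.5,0,0,0],[35,0,0,1.2,0,0,0],[35,0,0,2,0,0,0],[35,-0.5,0,2.6,0,0,0],[35,-1.5,0,2.6,0,0,0]]'
python3 -c '
from h import *
feat(3,"after")
S,T=get("side"),get("top")
p=blob(S,"red",(262,190,310,235))[2]; q=blob(T,"red",(350,210,395,255))[2]; print(tri(S,p,T,q))
cv2.imwrite("pics/end.png",np.vstack([cv2.resize(i["image"][y:y+100,260:420],(480,300)) for i,y in((S,140),(T,160))]))'
```

```text
time_s: 17.15
tcp_pos: [0.4665, -0.0196, 0.1373]
eef_rot: [3.141, 0.0, 2.999]
wrist_force: [-0.1, -0.1, 0.3]
width: 0.337
gripper_force: 0.0
time_s: 17.57
tcp_pos: [0.4244, -0.0206, 0.2199]
eef_rot: [-3.14, 0.008, 3.0]
wrist_force: [-0.6, 0.4, 1.4]
width: 0.351
gripper_force: 0.0
theta -0.487 feat [317.2, 181.77, 105.67, 348.69, 189.77, 352.67] F [ 0.1  0.3 -0.2]Traceback (most recent call last):
  File "<string>", line 5, in <module>
    p=blob(S,"red",(262,190,310,235))[2]; q=blob(T,"red",(350,210,395,255))[2]; print(tri(S,p,T,q))
                                            ~~~~^^^^^^^^^^^^^^^^^^^^^^^^^^^
  File "h.py", line 19, in blob
    n,l,s,ce=cv2.connectedComponentsWithStats(k); i=1+np.argmax(s[1:,4]); return (l==i).astype(np.uint8),s[i],ce[i]
                                                      ~~~~~~~~~^^^^^^^^^
    return _wrapfunc(a, 'argmax', axis=axis, out=out, **kwds)
    return bound(*args, **kwds)
ValueError: attempt to get argmax of an empty sequence
```

```bash
python3 -m inch '[[35,-1,1,0.5,0,0,0],[35,-2,2,0.5,0,0,0],[35,-2.5,3,0.5,0,0,0],[35,-2.5,4,0.5,0,0,0],[35,-2.5,5,0.5,0,0,0]]'|head -2
python3 -c '
from h import *
S,T=get("side"),get("top")
cv2.imwrite("pics/end.png",np.vstack([cv2.convertScaleAbs(cv2.resize(i["image"][y:y+100,260:420],(480,300)),alpha=1.6) for i,y in((S,140),(T,165))]))
feat(3,"after2")
p=blob(S,"red",(262,185,310,235))[2]; print(p)
for th in np.arange(-.5,-.2,.02):
    y=55*np.sin(th); P=np.array([.5297,-.0094,0])+(-.062)*np.array([.99,-.139,0])+y/1000*np.array([.139,.99,0])+[0,0,.1+.055*np.cos(th)]; print(round(th,2),proj(S,P).round(1),proj(T,P).round(1))
print(blob(T,"red",(340,200,395,260))[2])'
```

```text
time_s: 18.38
tcp_pos: [0.346, 0.1316, 0.2306]
theta nan feat [317.09, 181.76, 98.67, 348.71, 189.79, 341.67] F [-0.4 -0.1 -0.2]
[284.5862069  201.48965517]
-0.5 [283.4 205.2] [369.6 234.8]
-0.48 [283.5 204.7] [369.2 234.7]
-0.46 [283.5 204.1] [368.8 234.6]
-0.44 [283.6 203.6] [368.4 234.6]
-0.42 [283.6 203.1] [368.  234.5]
-0.4 [283.7 202.6] [367.6 234.4]
-0.38 [283.7 202.1] [367.2 234.4]
-0.36 [283.7 201.6] [366.8 234.3]
-0.34 [283.8 201.1] [366.4 234.2]
-0.32 [283.8 200.7] [365.9 234.2]
-0.3 [283.9 200.2] [365.5 234.1]
-0.28 [283.9 199.7] [365.1 234. ]
-0.26 [284.  199.3] [364.7 234. ]
-0.24 [284.  198.8] [364.2 233.9]
-0.22 [284.1 198.4] [363.8 233.8]
[367.19230769 232.94871795]h.py:22: RuntimeWarning: invalid value encountered in arcsin
  p=np.array(r.sense()["tcp_pos"] if p is None else p); d=p[:2]-[.4683,-.0008]; y=.139*d[0]+.99*d[1]; return np.arcsin(y/.055)
```

View pics/end.png

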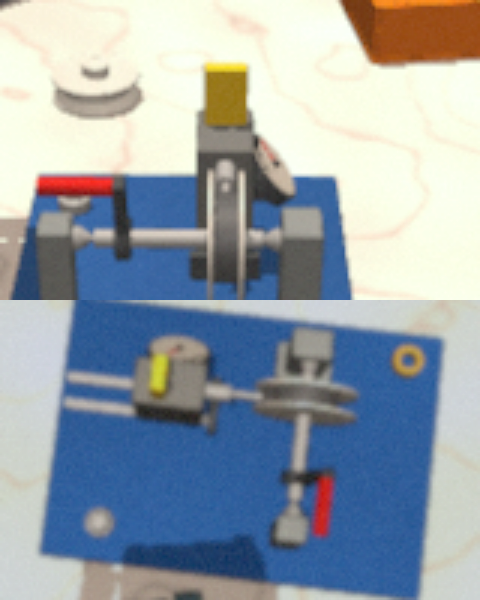

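The picture shows the pin upright-left at (284.6,201.5) in the side view and (367,233) in the top view, so θ ≈ -0.37. The needle is at its peak, the gauge is home, the bush (396,185) and collar (292,239) are unmoved, and the gripper is clear.

```bash
python3 -c 'from plant import r; print(r.finish_job())'
```

```text
the job is handed in; nothing more can be done
None
```

The job is handed in: the gauge is home against its stop, and the crank rests at about -0.37 rad, on the needle's peak (about 1.74 from the images, 1.73 expected). Everything is released, and the bush, collar and spare pulley were not touched.

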